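Bolt the chest bay that holds the seized phone

TASK

One bay of the green custody chest holds a seized black phone, the other a prisoner's yellow soap box. Slide the bolt of the phone's bay by its black knob until the knob stands centred over the red line on its lid plate, where it can take its padlock (not short of it, not past it), and let go. Leave the other bay's bolt where it is, and do not disturb the mug, the tumbler or the padlock.

Things in the scene. Friction and masses are not known exactly. Their poses are not given: they have to be found in the camera images.
- chest: green chest, fixed, 320 (x) by 480 (y) by 110 mm high, origin at the centre of its underside, front to -x, left to +y. Two bays, centred at y = +125 (left) and -125 mm (right), each under a shut lid: a barred window over the contents and, in front, a white bolt plate (surface 114 mm above the bench) with a slide bolt. Both bolts slide to the chest's +y to lock
- phone: black phone, 145 (x) by 70 (y) by 9 mm, lying flat on the white floor of one bay, origin at the centre of its underside; in the left bay if its y in the chest's frame is positive, else in the right bay
- soapbox: orange soap box with a yellow lid, 104 by 69 by 35 mm, lying in the other bay, origin at the centre of its underside
- bolt_left (a joint): slide of the left lid's bolt along the chest's +y, in m: 0 = fully withdrawn, 0.055 = knob centred on that lid's red line (rod tip 10 mm past the keeper), 0.075 = end stop past the line. About 3 N moves it; it stays where it is left
- bolt_right (a joint): slide of the right lid's bolt along the chest's +y, in m: 0 = fully withdrawn, 0.055 = knob centred on that lid's red line (rod tip 10 mm past the keeper), 0.075 = end stop past the line. About 3 N moves it; it stays where it is left
- knob_left (a point): centre of the top of the left bolt's black knob, moving with it. Knob 14 mm thick along the slide, 26 mm across, 10 to 65 mm above the white plate, white stripe on top. It stands on a steel rod of 14 mm diameter, axis 14 mm above the plate; the rod's dark guides and keeper are 26 mm high over the plate. Axes as the chest's
- knob_right (a point): centre of the top of the right bolt's black knob, moving with it. Knob 14 mm thick along the slide, 26 mm across, 10 to 65 mm above the white plate, white stripe on top. It stands on a steel rod of 14 mm diameter, axis 14 mm above the plate; the rod's dark guides and keeper are 26 mm high over the plate. Axes as the chest's
- line_left (a point): middle of the red line, 6 mm wide, painted across the left lid's white bolt plate (on the plate's surface, 65 mm below the knob's top, below the rod); the knob belongs straight above it. Axes as the chest's
- line_right (a point): middle of the red line, 6 mm wide, painted across the right lid's white bolt plate (on the plate's surface, 65 mm below the knob's top, below the rod); the knob belongs straight above it. Axes as the chest's
- mug: blue ceramic mug, 84 mm wide, 95 mm high, upright on the bench to the left of the chest; origin at the centre of its underside, handle to its +y
- tumbler: amber glass tumbler, 72 mm wide, 110 mm high, upright on the bench to the right of the chest; origin at the centre of its underside
- padlock: brass padlock, open, lying on the bench in front of the chest: 45 by 50 by 18 mm with a steel shackle 40 mm long to +x; origin under the brass block's centre
Things that resemble listed ones, but are neither listed nor needed, are in the scene too. Of the things shaped like the phone, the black one is meant.

How it is judged:
At the end, for the whole second after the job is handed in: the bolt of the bay that holds the phone is at rest with its knob centred within 7 mm of the red line (joint 0.048 to 0.062 m), and the other bolt is within 8 mm of where it started (((y of phone in the frame of chest above 0 m and value of joint bolt_left between 0.048 and 0.062 m and velocity of joint bolt_left between -0.005 and 0.005 m/s and distance of knob_right from where it was at the start of the episode below 0.008 m) or (y of phone in the frame of chest below 0 m and value of joint bolt_right between 0.048 and 0.062 m and velocity of joint bolt_right between -0.005 and 0.005 m/s and distance of knob_left from where it was at the start of the episode below 0.008 m))); the robot touches nothing.
It fails at once if the other bay's bolt is moved by more than 8 mm ((y of phone in the frame of chest below 0 m and distance of knob_left from where it was at the start of the episode above 0.008 m) or (y of phone in the frame of chest above 0 m and distance of knob_right from where it was at the start of the episode above 0.008 m)).
It fails at once if the mug, the tumbler or the padlock is moved by more than 30 mm, or the mug or tumbler tipped by more than 0.5 rad (distance of any of mug, tumbler, padlock from where it was at the start of the episode above 0.03 m or angle between any of mug, tumbler's own z axis and vertical above 0.5 rad).
It also fails if it takes over 32 s, if anything falls off the work surface, if the arm or the gripper's body presses on something with over 40 N, if the wrist force passes 120 N, or if a joint passes its speed limit or range.

ROBOT

A 7-joint arm with a two-finger parallel gripper is mounted at the origin on the work surface. World frame = base frame: x ahead of the robot, y to its left, z up, the work surface at z = 0. Lengths are in m, angles in rad, forces in N, time in s.
With the tool pointing down it reaches from about 0.4 to 0.85 m from the base axis. Payload 4.5 kg.
Tool frame: the origin (TCP) lies midway between the tips of the shut fingers; the grasp point (between the pads) lies 19 mm behind it; z points along the fingers, y is the line along which they close (so a half turn about z gives the same grasp; the last joint's range is limited). The gripper opens to 88 mm and grips with 3 to 60 N. Pads are 18 mm wide; open, the fingers measure 123 mm over their backs; the gripper's body (75 mm by 187 mm) begins 45 mm behind the grasp point.
Start: joints at [1.21, 0.689, -0.195, 1.565, 0.157, 0.902, -0.215], TCP at [0.24, -0.577, 0.239] pointing down, gripper open.
Joint ranges: [-3.01, 3.01], [-0.46, 2.08], [-1.47, 1.51], [0.13, 2.56], [-1, 4.14], [0.04, 2.09], [-2.66, 2.66]. Speed limits (rad/s): [2.57, 2.57, 3.14, 3.14, 3.14, 3.14, 3.14].

INTERFACE

Orientations are given as a unit quaternion [x, y, z, w].
In Python, from plant import sensors, eyes, finish_job gives the robot as it stands.
- The arm moves only by the tool send_rows, never from a script. Its argument "rows" is text: rows parted by semicolons, each of 4 numbers parted by spaces: the shift along the tool's x, y, z normalised to -1 to 1, where 1 is 30 cm, then the turn about the tool's z normalised to -1 to 1, where 1 is 2 pi rad. A call has 1 to 10 rows; each row is the pose to reach, as a shift and turn from the pose commanded when the call began, along the tool's axes at that moment, turning the shorter way round; what a row does not reach only later rows make up. A row lasts 1/12 s, in which the tool goes at most 41.7 mm and 7.16 degrees, less where a joint would pass 70% of its speed; a pose out of reach is approached as far as the arm can. A call with a number of a shift or a turn outside -1 to 1 is refused whole. A call with a gripper value outside its range is refused whole. "jaw" is the closure, from -1 (fully open) to 1 (shut), set as the call begins (left out, the last holds). The fingers move at their own pace and stop on an object; "force" is the grip in N (left out, the last holds). Time passes only in rows, so rows that repeat a pose let the fingers close. It gives the time, the measured TCP pose, the force, the opening and the grip force at its end, in the units of the state.
- sensors.get_state(): the state, without advancing time (a new reading comes with each control period).
- eyes.snapshot(name): name is "side" or "top" or "wrist"; returns (picture, depth): 480x640x3 uint8, red, green, blue; 480x640 float32, m along the optical axis (not along the pixel's ray), 0 where there is no reading.
- eyes.calibration(name): a dict with "fov_y" (degrees; the focal length in pixels is half the picture's height over the tangent of half this angle, whatever the lens; pixels are square), "cx", "cy" (the principal point, pixels), "world_from_camera" (4x4, takes a point from camera to world coordinates). Camera axes: x right, y down, z forward; pixel columns grow to the right and rows downward; lengths in m; the calibration is good to about 2 mm. The wrist camera is an equidistant fisheye: a pixel r from the principal point sees the ray r / f radians off the axis. A picture is of the moment at which its call begins: read the wrist's pose just before it. calibration takes no time and is no camera call; for the wrist camera it gives the pose at the moment of the call.
- finish_job(): hands the job in; it is judged then, once.
The state is a dict: "clock": time; "q": joint angles; "qd": joint speeds; "joint_torque": joint torques, N m; "tool_pos": TCP position; "eef_rot": TCP orientation; "contact_force": force on the tool from outside, world axes, zero at the start; "moment": the same for the moment, N m; "opening": opening from 0.0 (shut) to 1.0 (fully open); "finger_force": force on a finger pad.
Only numpy, scipy, OpenCV 4.12 (cv2) and the standard library are available. Lean on these libraries where they do the work, as an engineer would, in place of code of your own. Each camera call takes 0.05 s, during which the arm holds its last target. There are 200 camera calls.

## Working session

There is one attempt and no reset: what is moved stays moved. The work goes in short steps, Python scripts to look and compute and a tool call to move; the robot and the scene stay as the last step left them, time stands still between calls to the robot, and variables do not carry over. Pictures are saved under pics/ and viewed, at most 10 in all, crops included, and the job is handed in when it is done.

Besides the shell and the picture viewer there is one more tool, called after "Request:" as name(argument=value, ...) on one line, values as JSON. send_rows: Moves the arm, as the interface text tells. Scaled input: -1 to 1 covers 30 cm each way for a shift and 2 pi rad each way for a turn. Its arguments: {"type":"object","properties":{"rows":{"type":"string"},"jaw":{"type":"number"},"force":{"type":"number"}},"required":["rows"]}

```bash
mkdir -p pics
cat > h.py <<'E'
import numpy as np, cv2
from plant import sensors, eyes
def snap(n,f=None):
    p,d=eyes.snapshot(n); c=eyes.calibration(n)
    if f: cv2.imwrite('pics/'+f,cv2.cvtColor(p,cv2.COLOR_RGB2BGR))
    np.savez('/tmp/%s.npz'%n,p=p,d=d); return p,d,c
def ray(c,u,v):
    f=240/np.tan(np.radians(c['fov_y'])/2); T=np.array(c['world_from_camera'])
    return T[:3,3],T[:3,:3]@np.array([(u-c['cx'])/f,(v-c['cy'])/f,1.])
def onplane(c,u,v,z):
    o,r=ray(c,u,v); return o+r*(z-o[2])/r[2]
E
python3 - <<'E'
from h import *
for n in('top','side'):
    p,d,c=snap(n,n+'0.png'); print(n,c)
print(sensors.get_state())
E
```

```text
top {'fov_y': 57.86072730038338, 'cx': 316.5380412517868, 'cy': 233.77369408144042, 'world_from_camera': array([[-0.01732473, -0.99097347,  0.13293394,  0.40255117],
       [-0.99979572,  0.01855422,  0.00801569,  0.04758558],
       [-0.01040982, -0.13276791, -0.99109249,  1.08133941],
       [ 0.        ,  0.        ,  0.        ,  1.        ]])}
side {'fov_y': 54.19755215024445, 'cx': 323.8208582240784, 'cy': 238.00833379381402, 'world_from_camera': array([[-0.8009381 , -0.38679606,  0.45704155,  0.10935514],
       [-0.59874399,  0.51492432, -0.61348071,  0.61549274],
       [ 0.00195011, -0.76501095, -0.64401432,  0.74854692],
       [ 0.        ,  0.        ,  0.        ,  1.        ]])}
{'clock': 0.1, 'q': array([ 1.20978502,  0.68989793, -0.19452829,  1.56621378,  0.15730772,
        0.9025126 , -0.21510795]), 'qd': array([-1.17663448e-03, -1.76073487e-03,  7.93166439e-04, -3.70204897e-03,
        9.25127814e-04, -2.44822357e-04,  3.30385275e-05]), 'joint_torque': array([-2.53813458e-03, -5.28502107e+01, -1.27098653e+00, -1.53837472e+01,
       -5.24614309e-02,  1.98398382e-03,  3.98833981e-05]), 'tool_pos': array([ 0.24014295, -0.57641797,  0.23799881]), 'eef_rot': array([ 9.80570888e-01,  1.96163355e-01, -2.19933012e-04, -7.89713801e-04]), 'contact_force': array([-0.33856879, -0.66486484, -0.01139761]), 'moment': array([-0.03013708,  0.05352285,  0.03616211]), 'finger_force': 0.0, 'opening': 1.0019480008088093}
```

View pics/top0.png

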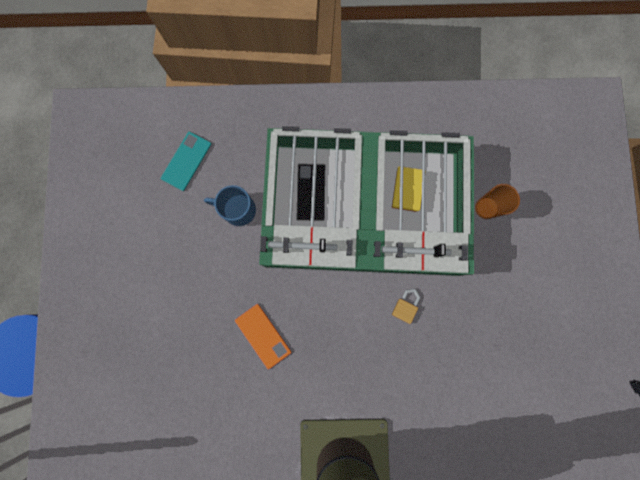

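View pics/side0.png

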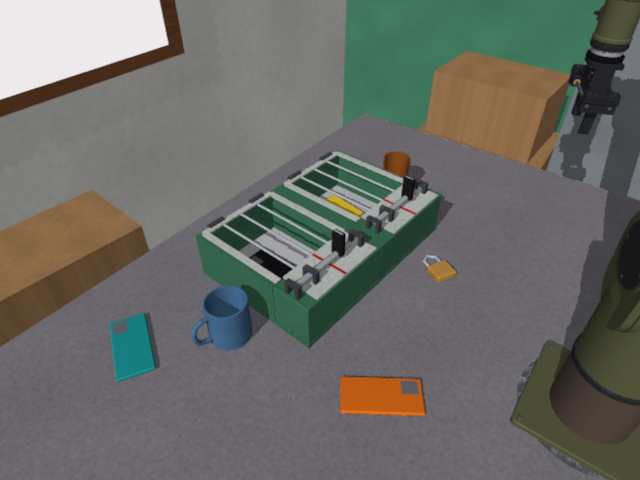

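The top view shows the black phone at (311,192) in the image-left (+y) bay and the yellow soap box at (408,188) in the other. The teal (186,160) and orange (263,336) phone shapes lie on the bench and are decoys. There are two knobs, left (322,244) and right (440,250), and two red lines, (311,246) and (423,250). I choose the left knob and the line at (311,246). Next I check that in one crop and measure.

Run:
```python
from h import *
p=np.load('/tmp/top.npz')['p'];d=np.load('/tmp/top.npz')['d'];c=eyes.calibration('top')
crop=p[160:280,255:375]
cv2.imwrite('pics/crop.png',cv2.cvtColor(cv2.resize(crop,None,fx=5,fy=5,interpolation=cv2.INTER_CUBIC),cv2.COLOR_RGB2BGR))
h=cv2.cvtColor(p,cv2.COLOR_RGB2HSV)
red=((h[...,0]<6)|(h[...,0]>174))&(h[...,1]>150)&(h[...,2]>100)
n,l,s,ce=cv2.connectedComponentsWithStats(red.astype(np.uint8))
L=[]
for i in range(1,n):
    if s[i,4]>8: print('red',s[i],ce[i],onplane(c,*ce[i],.114))
# knob tops by depth -> height
f=240/np.tan(np.radians(c['fov_y'])/2);T=np.array(c['world_from_camera'])
v,u=np.mgrid[:480,:640];P=np.stack([(u-c['cx'])/f*d,(v-c['cy'])/f*d,d],-1)@T[:3,:3].T+T[:3,3]
z=P[...,2]
m=((z>.165)&(z<.2)).astype(np.uint8);m[300:]=0;m[:100]=0
n,l,s,ce=cv2.connectedComponentsWithStats(m)
for i in range(1,n):
    if s[i,4]>5: print('knob',s[i],ce[i],onplane(c,*ce[i],.179),np.median(z[l==i]))
g=((h[...,0]>60)&(h[...,0]<85)&(h[...,1]>90)).astype(np.uint8);g[:100]=0;g[300:]=0
g=((z>.095)&(z<.125)&(v>110)&(v<290)&(u>255)&(u<485)).astype(np.uint8)
q=P[g>0][:,:2].astype(np.float32);r=cv2.minAreaRect(q*1000);print(r)
```

```text
red [311 229   1  14  14] [311.  235.5] [0.52861916 0.06791898 0.114     ]
red [423 233   1  14  14] [423.  239.5] [ 0.51490991 -0.18260994  0.114     ]
red [310 250   1  14  14] [310.  256.5] [0.48139013 0.07089055 0.114     ]
red [422 255   2  14  15] [422.06666667 261.06666667] [ 0.46669012 -0.1781356   0.114     ]
knob [319 238   7  13  87] [322.06896552 243.98850575] [0.50182893 0.04369892 0.179     ] 0.1784332291151367
knob [438 243   8  13 100] [441.49 249.12] [ 0.48650333 -0.20450597  0.179     ] 0.17774753887469547
((613.4888305664062, -62.76158142089844), (481.1048583984375, 324.3811340332031), 86.43072509765625)
```

View pics/crop.png

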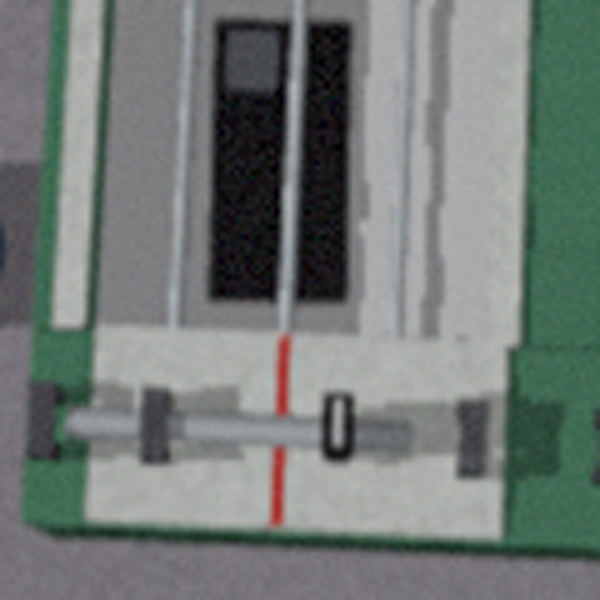

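The crop confirms it: the black phone is under the bars of this bay. The knob is at picture (322,244) and its red line at (311,246). The knob needs about 25.8 mm of travel along chest +y, with chest yaw about -3.6°. I move above the knob in two legs and turn the jaws onto the slide axis.

Request:
send_rows(rows="0.8 -0.786 0 0.073;0.8 -0.786 0 0.073;0.8 -0.786 0 0.073;0.8 -0.786 0 0.073;0.8 -0.786 0 0.073;0.8 -0.786 0 0.073;0.8 -0.786 0 0.073;0.8 -0.786 0 0.073;0.8 -0.786 0 0.073;0.8 -0.786 0 0.073", jaw=-1, force=15)

```text
clock: 0.93
tool_pos: [0.3726, -0.264, 0.2387]
eef_rot: [1.0, -0.028, -0.0, -0.001]
contact_force: [-0.4, -1.4, -1.0]
opening: 0.998
finger_force: 0.0
```

```bash
cat > go.py <<'E'
import sys
from h import *
from scipy.spatial.transform import Rotation as R
def go(t,yaw=86.43):
    s=sensors.get_state(); M=R.from_quat(s['eef_rot']).as_matrix()
    a=np.degrees(np.arctan2(M[1,1],M[0,1])); da=(yaw-a+90)%180-90
    print(s['clock'],s['tool_pos'].round(4),'row',(M.T@(np.array(t)-s['tool_pos'])/.3).round(4),'turn',round(-da/360,4),s['contact_force'].round(1),s['opening'],M.round(3).tolist())
E
python3 -c "
from go import *
go([.502,.044,.24])"
```

```text
0.9333 [ 0.3726 -0.264   0.2387] row [ 0.3725 -1.0494 -0.0031] turn 0.0009 [-0.4 -1.4 -1. ] 0.9976911095494092 [[0.998, -0.057, 0.0], [-0.057, -0.998, 0.001], [-0.0, -0.001, -1.0]]
```

Request:
send_rows(rows="0.373 -1 0 0.001;0.373 -1 0 0.001;0.373 -1 0 0.001;0.373 -1 0 0.001;0.373 -1 0 0.001;0.373 -1 0 0.001;0.373 -1 0 0.001;0.373 -1 0 0.001;0.373 -1 0 0.001;0.373 -1 0 0.001")

```text
clock: 1.77
tool_pos: [0.5028, 0.0251, 0.2384]
eef_rot: [0.999, -0.035, 0.0, 0.0]
contact_force: [-0.2, -0.2, 0.3]
opening: 1.0
finger_force: 0.0
```

```bash
python3 -c "
from go import *
go([.502,.044,.15])
snap('wrist','w0.png');print(eyes.calibration('wrist'))"
```

```text
1.7667 [0.5028 0.0251 0.2384] row [-0.007  -0.0629  0.2945] turn -0.0011 [-0.2 -0.2  0.3] 1.0004592798985001 [[0.998, -0.069, 0.0], [-0.069, -0.998, -0.001], [0.0, 0.001, -1.0]]
{'fov_y': 65.70646984690485, 'cx': 325.82278400734765, 'cy': 242.6157674167401, 'world_from_camera': array([[-0.07173037, -0.95585156, -0.2849606 ,  0.57473573],
       [-0.99742238,  0.06926408,  0.01873696,  0.01752349],
       [ 0.00182778,  0.28557009, -0.95835608,  0.38400949],
       [ 0.        ,  0.        ,  0.        ,  1.        ]])}
```

View pics/w0.png

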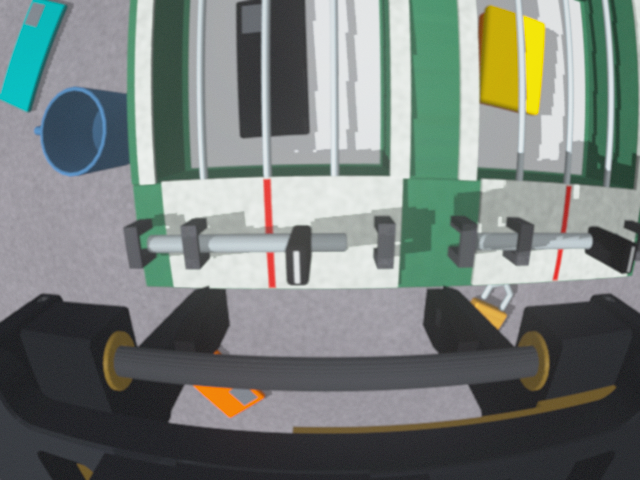

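The wrist view shows the knob stripe at about (297,265) and the line from (267,180) to (271,286), under the open fingers, with the phone in this bay. I measure again with the fisheye model.

```bash
cat >> h.py <<'E'
def fish(c,u,v,z):
    f=240/np.tan(np.radians(c['fov_y'])/2);T=np.array(c['world_from_camera'])
    x,y=u-c['cx'],v-c['cy'];r=np.hypot(x,y);t=r/f
    w=T[:3,:3]@np.array([x/r*np.sin(t),y/r*np.sin(t),np.cos(t)]);o=T[:3,3]
    return o+w*(z-o[2])/w[2]
def measure(p,c,kz=.179):
    h=cv2.cvtColor(p,cv2.COLOR_RGB2HSV).astype(int)
    v,u=np.mgrid[:480,:640]
    red=((h[...,0]<6)|(h[...,0]>174))&(h[...,1]>150)&(u<400)&(v>170)&(v<295)
    L=np.array([fish(c,a,b,.114) for b,a in np.argwhere(red)])
    w=((h[...,2]>150)&(h[...,1]<60)).astype(np.uint8)
    n,l,s,ce=cv2.connectedComponentsWithStats(w)
    K=[(s[i].tolist(),ce[i].round(1),fish(c,*ce[i],kz).round(4)) for i in range(1,n) if 20<s[i,4]<600 and 150<s[i,1]<420]
    e=np.array([np.sin(np.radians(3.57)),np.cos(np.radians(3.57))])
    print('line',L.mean(0).round(4),len(L),'along',(L[:,:2]@e).mean())
    for k in K: print('knob',k,'along',k[2][:2]@e)
E
python3 -c "
from h import *
measure(np.load('/tmp/wrist.npz')['p'],eyes.calibration('wrist'))"
```

```text
line [0.5065 0.0653 0.114 ] 436 along 0.09673626601951126
knob ([293, 251, 7, 33, 195], array([296.3, 266.7]), array([0.5003, 0.0399, 0.179 ])) along 0.07097522586958024
```

Request:
send_rows(rows="-0.01 -0.057 0 -0.001;-0.01 -0.057 0 -0.001;-0.01 -0.057 0 -0.001;-0.01 -0.057 0.1 -0.001;-0.01 -0.057 0.2 -0.001;-0.01 -0.057 0.26 -0.001;-0.01 -0.057 0.295 -0.001;-0.01 -0.057 0.295 -0.001;-0.01 -0.057 0.295 -0.001")

```text
clock: 2.57
tool_pos: [0.5001, 0.0406, 0.1501]
eef_rot: [0.999, -0.033, -0.0, 0.001]
contact_force: [-0.3, -0.6, 0.4]
opening: 1.0
finger_force: 0.0
```

Request:
send_rows(rows="0 0 0 0;0 0 0 0;0 0 0 0;0 0 0 0;0 0 0 0;0 0 0 0;0 0 0 0;0 0 0 0;0 0 0 0;0 0 0 0", jaw=1, force=15)

```text
clock: 3.4
tool_pos: [0.5003, 0.0426, 0.1502]
eef_rot: [0.999, -0.032, -0.0, 0.0]
contact_force: [-0.4, 0.1, 0.4]
opening: 0.27
finger_force: 0.0
```

```bash
python3 -c "
from go import *
go([.502,.044,.15])
p,d,c=snap('wrist','w1.png');measure(p,c)
p,d,c=snap('top','t1.png')
"
```

```text
3.4 [0.5003 0.0426 0.1502] row [ 0.0055 -0.0051  0.0006] turn -0.0002 [-0.4  0.1  0.4] 0.27007946933262045 [[0.998, -0.064, -0.0], [-0.064, -0.998, -0.0], [-0.0, 0.0, -1.0]]
line [0.5269 0.0664 0.114 ] 733 along 0.09910297648261093
knob ([95, 271, 7, 16, 66], array([ 97.9, 278.4]), array([0.5293, 0.1291, 0.179 ])) along 0.1618079008897412
knob ([344, 284, 26, 9, 82], array([353.1, 287.8]), array([0.5215, 0.031 , 0.179 ])) along 0.0634125770404262
knob ([379, 285, 11, 6, 27], array([385.1, 287.3]), array([0.5209, 0.02  , 0.179 ])) along 0.05239656211795815
knob ([618, 287, 17, 19, 222], array([626.7, 294.8]), array([ 0.5049, -0.0955,  0.179 ])) along -0.06387559363807442
knob ([635, 295, 5, 18, 48], array([637.9, 305.1]), array([ 0.498 , -0.1062,  0.179 ])) along -0.0749844787757947
knob ([343, 299, 15, 57, 595], array([348.9, 327.6]), array([0.5059, 0.0331, 0.179 ])) along 0.06453712197679068
knob ([321, 318, 8, 38, 234], array([324.4, 336.1]), array([0.5029, 0.0421, 0.179 ])) along 0.07333285335859886
```

View pics/w1.png

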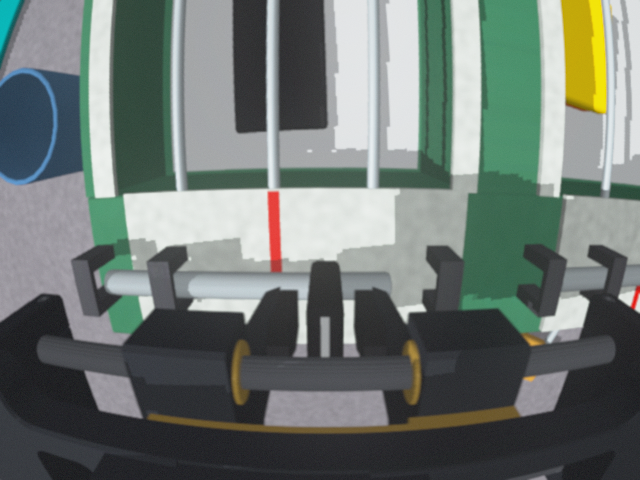

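The knob (stripe at (324,336)) sits centred between the fingers, which are still closing. The line runs at (272,230), and the offset is again 25.8 mm.

Request:
send_rows(rows="0 0 0 0;0 0 0 0;0 0 0 0;0 0 0 0;0 0 0 0;0 0 0 0")

```text
clock: 4.0
tool_pos: [0.5003, 0.0426, 0.1502]
eef_rot: [0.999, -0.032, -0.0, -0.0]
contact_force: [-0.5, 0.2, -0.3]
opening: 0.157
finger_force: 15.0
```

```bash
python3 -c "
from go import *
p,d,c=snap('wrist');measure(p,c)
go([.502,.044,.15])
" | grep -v "knob (\[[0-9][0-9],\|knob (\[6"
```

```text
line [0.5268 0.0664 0.114 ] 740 along 0.09910610028672862
knob ([366, 285, 24, 7, 88], array([379.7, 287.9]), array([0.5208, 0.0219, 0.179 ])) along 0.054286648313872136
knob ([323, 318, 7, 38, 229], array([325.5, 336.5]), array([0.5028, 0.0418, 0.179 ])) along 0.073027208723464
knob ([503, 336, 8, 6, 25], array([506.8, 337.5]), array([ 0.4942, -0.0302,  0.179 ])) along 0.0006314226498392887
4.05 [0.5003 0.0426 0.1502] row [ 0.0054 -0.0049  0.0006] turn -0.0002 [-0.   0.6 -0.4] 0.1569484205814844 [[0.998, -0.064, 0.0], [-0.064, -0.998, 0.0], [0.0, -0.0, -1.0]]
```

Request:
send_rows(rows="0 -0.012 0 0;0 -0.024 0 0;0 -0.036 0 0;0 -0.048 0 0;0 -0.06 0 0;0 -0.072 0 0;0 -0.082 0 0;0 -0.0865 0 0;0 -0.0865 0 0;0 -0.0865 0 0")

```text
clock: 4.88
tool_pos: [0.5019, 0.0693, 0.1502]
eef_rot: [1.0, -0.032, 0.0, -0.0]
contact_force: [-0.2, 0.1, -0.8]
opening: 0.157
finger_force: 15.0
```

Request:
send_rows(rows="0 0 0 0;0 0 0 0;0 0 0 0")

```text
clock: 5.13
tool_pos: [0.5019, 0.0693, 0.1502]
eef_rot: [1.0, -0.032, 0.0, -0.0]
contact_force: [-0.9, 1.8, -0.2]
opening: 0.157
finger_force: 15.0
```

```bash
python3 -c "
from go import *
p,d,c=snap('wrist');measure(p,c)
go([.502,.044,.15])
" | grep -v "knob (\[[0-9][0-9],\|knob (\[6"
```

```text
line [0.5297 0.0663 0.114 ] 647 along 0.09912561934039771
knob ([596, 288, 12, 6, 54], array([602. , 291.1]), array([ 0.5108, -0.0509,  0.179 ])) along -0.018994760458201598
knob ([567, 313, 19, 28, 289], array([575.6, 324.7]), array([ 0.4964, -0.0389,  0.179 ])) along -0.007914705247669705
knob ([322, 318, 8, 38, 244], array([325.6, 336. ]), array([0.5046, 0.0684, 0.179 ])) along 0.09968767289145333
knob ([503, 333, 31, 14, 267], array([518.3, 339. ]), array([ 0.4943, -0.0093,  0.179 ])) along 0.021497092339340707
5.1833 [0.5019 0.0693 0.1502] row [0.0057 0.0841 0.0006] turn -0.0001 [-0.3  2.2 -1.3] 0.15973657748875583 [[0.998, -0.063, 0.0], [-0.063, -0.998, 0.001], [-0.0, -0.001, -1.0]]
```

The knob is within 1 mm of the line. I release it fully, then rise and check.

Request:
send_rows(rows="0 0 0 0;0 0 0 0;0 0 0 0;0 0 0 0;0 0 0 0;0 0 0 0;0 0 0 0;0 0 0 0;0 0 0 0;0 0 0 0", jaw=-1)

```text
clock: 6.02
tool_pos: [0.502, 0.0685, 0.1502]
eef_rot: [0.999, -0.032, 0.0, 0.0]
contact_force: [0.6, 0.5, -0.4]
opening: 0.889
finger_force: 0.0
```

Request:
send_rows(rows="0 0 -0.05 0;0 0 -0.15 0;0 0 -0.25 0;0 0 -0.35 0;0 0 -0.4 0;0 0 -0.4 0;0 0 -0.4 0")

```text
clock: 6.6
tool_pos: [0.5021, 0.0685, 0.2707]
eef_rot: [0.999, -0.032, 0.001, -0.0]
contact_force: [-0.6, 0.7, -0.8]
opening: 0.999
finger_force: 0.0
```

```bash
python3 -c "
from go import *
p,d,c=snap('wrist','w2.png');measure(p,c)
go([.502,.044,.15])
"
```

```text
line [0.5212 0.0665 0.114 ] 185 along 0.09885542261909748
knob ([322, 231, 6, 30, 158], array([324.8, 244.9]), array([0.5023, 0.0682, 0.179 ])) along 0.09934484472336375
knob ([492, 313, 30, 31, 282], array([510.5, 328.9]), array([ 0.4225, -0.0756,  0.179 ])) along -0.04914508891050266
6.65 [0.5014 0.0684 0.2697] row [0.0075 0.0809 0.3989] turn -0.0002 [-0.3  0.3 -0.1] 0.9967875605779133 [[0.998, -0.064, -0.001], [-0.064, -0.998, -0.0], [-0.001, 0.0, -1.0]]
```

View pics/w2.png

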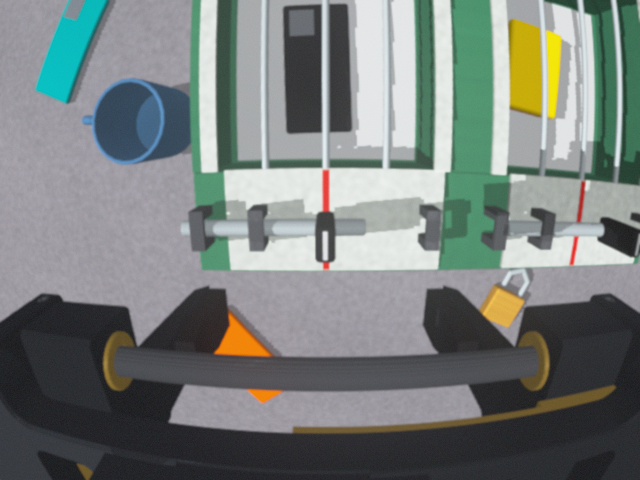

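The knob at (325,240) stands over the red line, and the line shows above and below it at x≈326. The gripper is clear and the other bolt hasn't moved.

```bash
python3 -c "
from plant import finish_job
print(finish_job())"
```

```text
the job is handed in; nothing more can be done
None
```

The left bay holds the phone; its bolt knob now stands about 0.5 mm from the red line by the last wrist-camera measurement, the gripper has let go and is clear, the other bolt, mug, tumbler and padlock were not touched, and the job is handed in (no verdict was returned).

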